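# Reset the potter's wheel breaker behind a quarter-turn latch

## Task

The potter's wheel has tripped its breaker. Turn the black quarter-turn latch on the grey control box to release its lid, swing the lid up until it stands open, then push the tripped breaker's lever (the one leaning towards the latch side) all the way over to lean the other way, like its neighbour. Leave the other breaker on, the lid open, and the pots and tools around the box where they are.

Things in the scene. Friction and masses are not known exactly. Their poses are not given: they have to be found in the camera images.
- control_box: fixed grey control box of the potter's wheel, 240 mm along its x, 180 mm along its y; walls 80 mm high, 5 mm thick; floor 5 mm thick; open on top under its lid. Origin: centre of its underside, on the table. Its y axis points from the latch side to the hinge side, x along the hinge; the hinge line lies at y = +90 mm, z = 80 mm.
- lid (a joint): the lid's hinge angle, rad: 0 shut, grows as it opens, 1.57 upright, stop at 1.85. Latched, it cannot open. When the latch lets go, a spring plunger lifts the lid ajar to about 0.33 rad, no more; from there it must be pushed or lifted. The hinge is stiff: the lid stays at whatever angle it is left (about 3 N at the free edge moves it).
- lid_edge (a point): middle of the lid's free edge, half-way through its thickness, 190 mm from the hinge line. The lid is a flat grey plate, 250 mm (box x) by 192 mm, 8 mm thick, 0.25 kg, its underside 80 mm above the table when shut; this edge overhangs the latch-side wall by about 10 mm.
- lid_hinge (a point): middle of the lid's hinge line.
- latch (a joint): angle of the latch knob, rad: 0 (locked) to 1.57 (released); grows counter-clockwise as seen from above. At 0 the knob's bar lies along the box's y (square to the free edge), at 1.57 along its x (parallel to the edge). It starts between 0 and 0.35; the cam lets go at about 1.25. Friction about 0.1 N m, no spring.
- latch_knob (a point): centre of the latch knob's bar, on its axis. Black bar 90 mm long, 14 mm thick, 24 mm high on a hub of radius 16 mm on the lid's upper face, 55 mm in from the free edge, mid-way along it. The bar's underside is 9 mm, its top 33 mm and this point 21 mm above the lid's face. It rides on the lid.
- tripped_lever (a joint): angle of the tripped breaker's lever, rad: 0 leans 0.5 rad towards the box's latch side (tripped, off), 0.5 upright, 1.0 leans 0.5 rad towards the hinge side (on); stays where it is left (about 2 N at the tip to move). Starts near 0.
- tripped_lever_tip (a point): middle of the upper end of the tripped breaker's lever: a black paddle 50 mm long from its pivot, 32 mm wide (along box x), 12 mm thick. The levers are alike and hidden until the lid is open; they stand at box x = -62 and +62 mm, which is which varies; tip about 76 mm above the table when at either end.
- tripped_pivot (a point): pivot of the tripped breaker's lever, 32 mm above the table, at box y = +10 mm; it swings in the box's y-z plane. Its white housing is 50 mm (box x) by 74 mm (box y), its top 33 mm above the table.
- running_lever (a joint): angle of the other breaker's lever, rad: 0 leans 0.5 rad towards the box's latch side (tripped, off), 0.5 upright, 1.0 leans 0.5 rad towards the hinge side (on); stays where it is left (about 2 N at the tip to move). Starts near 1 and is to stay on.
- running_lever_tip (a point): middle of the upper end of the other breaker's lever: a black paddle 50 mm long from its pivot, 32 mm wide (along box x), 12 mm thick. The levers are alike and hidden until the lid is open; they stand at box x = -62 and +62 mm, which is which varies; tip about 76 mm above the table when at either end.
- running_pivot (a point): pivot of the other breaker's lever, 32 mm above the table, at box y = +10 mm; it swings in the box's y-z plane. Its white housing is 50 mm (box x) by 74 mm (box y), its top 33 mm above the table.
- bowl_mid (a point): bystander, loose: round unfired clay bowl, 116 mm across, 55 mm high. Point: on its underside axis, half its height up.
- bat_mid (a point): bystander, loose: round plywood throwing bat lying flat, 160 mm across, 16 mm thick. Point: on its underside axis, half its height up.
- jar_mid (a point): bystander, loose: blue glaze jar with a white cap, 68 mm across, 100 mm high. Point: on its underside axis, half its height up.
- mug_mid (a point): bystander, loose: pale fired mug with a handle, 80 mm across, 90 mm high. Point: on its underside axis, half its height up.
- spatula_mid (a point): bystander, loose: wooden spatula lying flat, about 200 to 260 mm long. Point: about its middle.
- paddle_mid (a point): bystander, loose: wooden beating paddle lying flat, about 200 mm long, 60 mm wide, 14 mm thick. Point: on its underside axis, half its height up.

How it is judged (in metres and radians):
On the way, in this order (a step that is already met when the one before it is completed fails the run):
1. the latch has been turned and the lid has come free (value of joint latch above 1 rad and value of joint lid above 0.12 rad), for 0.1 s.
2. the lid has been swung up open (more than 1.35 rad) (value of joint lid above 1.35 rad), for 0.2 s.
3. the tripped lever has been pushed over (more than 0.85 rad) (value of joint tripped_lever above 0.85 rad), for 0.2 s.
At the end, for the whole second after the job is handed in: The lid stands open at more than 1.35 rad and at rest, the tripped lever is over at more than 0.85 rad, and the other lever is still on (more than 0.75 rad) (value of joint lid above 1.35 rad and value of joint tripped_lever above 0.85 rad and value of joint running_lever above 0.75 rad and velocity of joint lid between -0.05 and 0.05 rad/s); the robot touches nothing.
It fails at once if the other breaker is switched off (its lever below 0.6 rad) (value of joint running_lever below 0.6 rad).
It fails at once if a pot or tool beside the box is moved by more than 40 mm (distance of any of bowl_mid, bat_mid, jar_mid, mug_mid, spatula_mid, paddle_mid from where it was at the start of the episode above 0.04 m).
It also fails if it takes over 62 s, if anything falls off the work surface, if the arm or the gripper's body presses on something with over 40 N, if the wrist force passes 120 N, or if a joint passes its speed limit or range.

## Robot

A 6-joint arm with a two-finger parallel gripper is mounted at the origin on the work surface. World frame = base frame: x ahead of the robot, y to its left, z up, the work surface at z = 0. Lengths are in mm, angles in rad, forces in N, time in s.
With the tool pointing down it reaches from about 350 to 775 mm from the base axis. Payload 7.3 kg.
Tool frame: the origin (TCP) lies between the finger pads; the fingertips stand 22 mm ahead of it and the grasp point (between the pads) lies 3 mm ahead of it; z points along the fingers, x is the direction in which the jaws open and shut, and the axes are right-handed (so a half turn about z gives the same grasp; the last joint's range is limited). The gripper opens to 92 mm and grips with 3 to 60 N. Pads are 19 mm wide; open, the fingers measure 130 mm over their backs; the gripper's body (75 mm by 190 mm) begins 47 mm behind the grasp point.
Start: joints at [-1.332, 0.342, 1.524, -0, 1.275, -0.146], TCP at [197.094, -486.618, 248.741] pointing down, gripper open.
Joint ranges: [-2.53, 2.53], [-0.77, 2.02], [0.04, 2.7], [-1, 4.14], [0.28, 2.66], [-3.11, 3.11]. Speed limits (rad/s): [2.57, 2.57, 3.14, 3.14, 3.14, 3.14].

## Interface

Orientations are given as [roll, pitch, yaw] about the fixed x, y, z axes, in that order (R = Rz(yaw) Ry(pitch) Rx(roll)).
In Python, from plant import * gives the robot as it stands. The module is installed in compiled form; this text tells all that it offers.
- The arm moves only by the shell command python3 -m handwheel 'ROWS' [OPENING]. ROWS is a JSON object of lists of equal length, an entry for each row: "translation": the shift along the world's x, y, z in units of 15 cm (1.0 is 15 cm), a list of three; "twist": the turn about the world's z in units of 90 degrees (1.0 is 90 degrees). In form: {"translation": [[tx, ty, tz], ...], "twist": [twist, ...]}. A call has exactly 8 rows; each row shifts and turns the pose as measured when the row begins; what a row does not reach is not made up. A row lasts 1/8 s, in which the tool goes at most 62.5 mm and 10.7 degrees, less where a joint would pass 70% of its speed; a pose out of reach is approached as far as the arm can. A call with a number of a shift or a turn outside -1 to 1 is refused whole. A call with a gripper value outside its range is refused whole. OPENING is the closure in counts, from 0 (fully open) to 255 (shut), set as the call begins (- or left out, the last holds). The fingers move at their own pace and stop on an object; the grip force is fixed at half the most. Time passes only in rows, so rows that do not move let the fingers close, or fill a call up. It gives the time, the measured TCP pose, the force and the opening at its end, in the units of the state.
- get_obs(): the state, without advancing time (a new reading comes with each control period).
- capture(name): name is "scene" or "side" or "wrist"; returns a dict with "img" (400x640x3 uint8, red, green, blue), "vertical_fov" (degrees; the focal length in pixels is half the picture's height over the tangent of half this angle, whatever the lens; pixels are square), "cx", "cy" (the principal point, pixels), "world_from_camera" (4x4, takes a point from camera to world coordinates). Camera axes: x right, y up, looking along -z (the intrinsics and any distortion apply to the point x, -y, -z); pixel columns grow to the right and rows downward; lengths in mm; the calibration is good to about 2 mm. A picture is of the moment at which its call begins. There is no depth.
- close_job(): hands the job in, once; it reports no verdict.
Trained networks look in the newest picture that a camera, given by its name, has taken for a name from the list of things; names that differ only in an ending like _2 or _b are one class to them, and where a whole thing is asked for, a point or a joint stands for the part that bears it (a point fixed in the world has none). Each returns a list of dicts, best first, with "score" (0 to 1); they miss things now and then, are a little off and sometimes report something else, mostly with a low value. They report only what shows in the picture. A call takes as long as a camera call.
- search_frame(camera, label): "position" ([x, y, z] in mm, in the coordinates of the camera as it stood for that picture, good to about 4 mm: the middle of the surface that is visible of it).
- spot_point(camera, label): "position" ([x, y, z] in mm, in the coordinates of the camera as it stood for that picture, good to about 4 mm: a listed point, or the origin of a listed thing).
The state is a dict: "time": time; "joint_positions": joint angles; "dq": joint speeds; "tau": joint torques, N m; "tool_pos": TCP position; "tcp_rot": TCP orientation; "contact_force": force on the tool from outside, world axes, zero at the start; "moment": the same for the moment, N m; "grip_width": finger opening in mm.
Only numpy, scipy, OpenCV 4.12 (cv2) and the standard library are available. Lean on these libraries where they do the work, as an engineer would, in place of code of your own. Each camera call takes 0.05 s, during which the arm holds its last target.

## Working session

There is one attempt and no reset: what is moved stays moved. The work goes in short steps, Python scripts to look and compute and a shell command to move; the robot and the scene stay as the last step left them, time stands still between calls to the robot, and variables do not carry over. Pictures are saved under pics/ and viewed, and the job is handed in when it is done.

```bash
mkdir -p pics; cat > h.py <<'E'
from plant import *
import numpy as np, cv2
def snap(cam,fn):
    c=capture(cam); cv2.imwrite('pics/'+fn,c['img'][:,:,::-1]); return c
def w(c,p): 
    return (np.array(c['world_from_camera'])@np.r_[p,1])[:3]
def proj(c,P):
    q=np.linalg.inv(np.array(c['world_from_camera']))@np.r_[P,1]
    f=200/np.tan(np.radians(c['vertical_fov'])/2)
    return c['cx']+f*q[0]/-q[2], c['cy']-f*q[1]/-q[2]
def st():
    o=get_obs()
    print('t',round(o['time'],2),'pos',np.round(o['tool_pos'],1),'rot',np.round(o['tcp_rot'],3),'F',np.round(o['contact_force'],1),'grip',round(o['grip_width'],1),'q',np.round(o['joint_positions'],2))
E
python3 - <<'E'
from h import *
st()
for cam in ['scene','side']:
    c=snap(cam,cam+'0.png')
    for n in ['control_box','lid_edge','lid_hinge','latch_knob','bowl_mid','bat_mid','jar_mid','mug_mid','spatula_mid','paddle_mid']:
        for d in spot_point(cam,n)[:1]:
            print(cam,n,round(d['score'],2),np.round(w(c,d['position'])))
st()
E
```

```text
t 0.0 pos [ 197.  -486.2  248.1] rot [-3.141e+00  2.000e-03 -1.186e+00] F [ 0.1  0.  -1.2] grip 91.8 q [-1.33  0.34  1.53 -0.    1.28 -0.15]
scene control_box 0.61 [533. -17.  -1.]
scene lid_edge 0.83 [ 566. -114.   82.]
scene lid_hinge 0.96 [505.  60.  82.]
scene latch_knob 0.69 [550. -67. 107.]
scene bowl_mid 0.84 [ 504. -366.   23.]
scene bat_mid 0.77 [ 682. -340.    8.]
scene jar_mid 0.95 [771. -48.  47.]
scene mug_mid 0.85 [655. 156.  44.]
scene spatula_mid 0.89 [ 609. -199.    6.]
scene paddle_mid 0.65 [475. 177.   6.]
side control_box 0.93 [535. -19.   3.]
side lid_edge 0.61 [ 564. -117.   84.]
side lid_hinge 0.91 [493.  62.  81.]
side latch_knob 0.65 [544. -67. 110.]
side bowl_mid 0.84 [ 508. -365.   29.]
side bat_mid 0.62 [ 683. -343.    9.]
side mug_mid 0.67 [652. 157.  42.]
side paddle_mid 0.87 [472. 176.   6.]
t 1.1 pos [ 197.1 -486.6  248.7] rot [-3.142 -0.    -1.186] F [ 0.9  0.5 -1.6] grip 91.9 q [-1.33  0.34  1.52  0.    1.28 -0.15]
```

View pics/scene0.png

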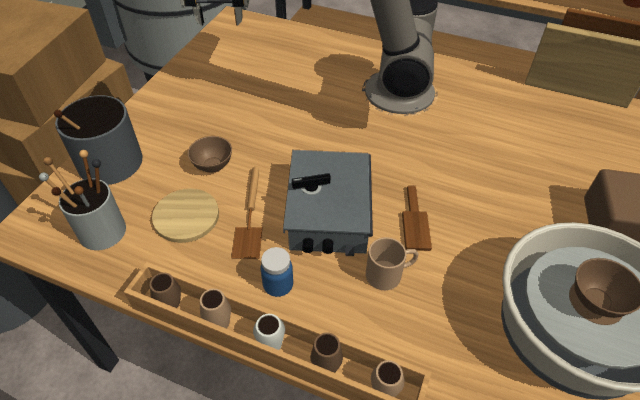

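View pics/side0.png

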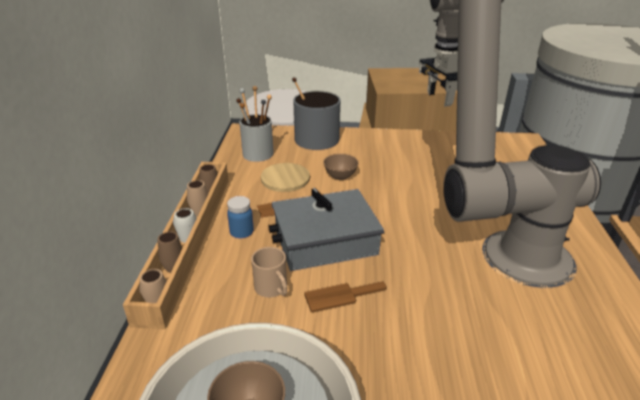

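The scene picture shows the box around (330,200), its knob bar from (292,182) to (330,179), the spatula on the latch side at (250,215), the jar at (277,270), the mug at (386,262) and the paddle at (415,220). Next I overlay a model to refine the box pose and the latch angle.

```bash
cat >> h.py <<'E'
def boxT(x,y,yaw):
    c,s=np.cos(yaw),np.sin(yaw)
    return lambda p: np.array([x+c*p[0]-s*p[1], y+s*p[0]+c*p[1], p[2]])
def overlay(c,img,f,lat,lid=0):
    def ln(a,b,col):
        p=[np.array(proj(c,f(np.array(q,float)))) for q in (a,b)]
        k=2
        cv2.line(img,*[tuple(int(v*k) for v in q) for q in p],col,1,cv2.LINE_AA)
    def L(u,x,z): # lid coords: u from hinge, z above underside
        return (x, 90-u*np.cos(lid)-z*np.sin(lid)*-1*-1 if False else 90-u*np.cos(lid)+z*np.sin(lid), 80+u*np.sin(lid)+z*np.cos(lid))
    P=[L(0,-125,8),L(190,-125,8),L(190,125,8),L(0,125,8)]
    for i in range(4): ln(P[i],P[(i+1)%4],(0,0,255))
    for a,b in [((-120,-90),(120,-90)),((120,-90),(120,90)),((-120,-90),(-120,90)),((-120,90),(120,90))]: ln((*a,0),(*b,0),(0,255,0))
    # bar: angle lat from y axis ccw
    d=np.array([-np.sin(lat),np.cos(lat)])*45
    k0=190-55
    for s in (1,):
        ln(L(k0-d[1],d[0],41),L(k0+d[1],-d[0],41),(0,255,255))
E
python3 - <<'E'
from h import *
for cam in ['scene','side']:
    c=capture(cam)
    img=cv2.resize(c['img'][:,:,::-1],None,fx=2,fy=2,interpolation=cv2.INTER_CUBIC)
    overlay(c,img,boxT(533,-19,.345),0.2)
    p=proj(c,[533,-18,60]); x=int(2*p[0]);y=int(2*p[1])
    crop=img[max(y-150,0):y+150,max(0,x-200):x+200]
    cv2.imwrite(f'pics/ov_{cam}.png',cv2.resize(crop,None,fx=2,fy=2))
E
```

```text
(no output)
```

View pics/ov_scene.png

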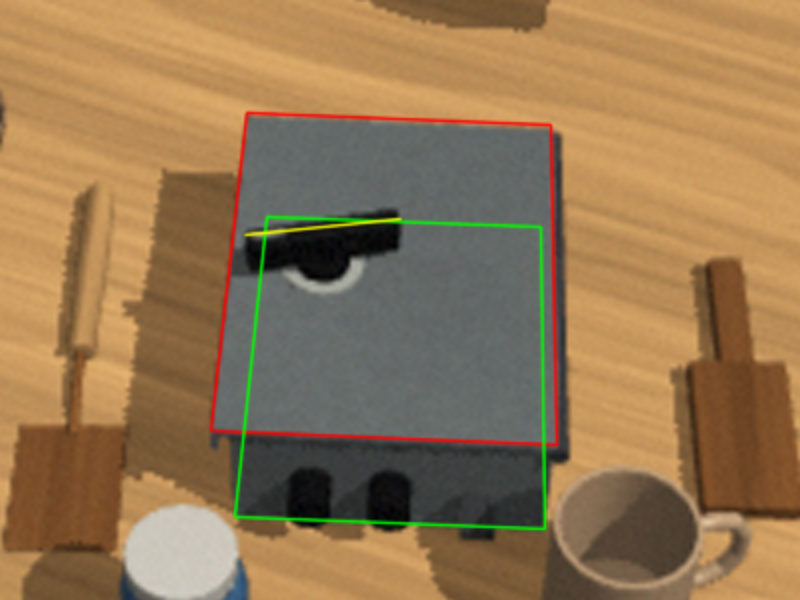

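View pics/ov_side.png

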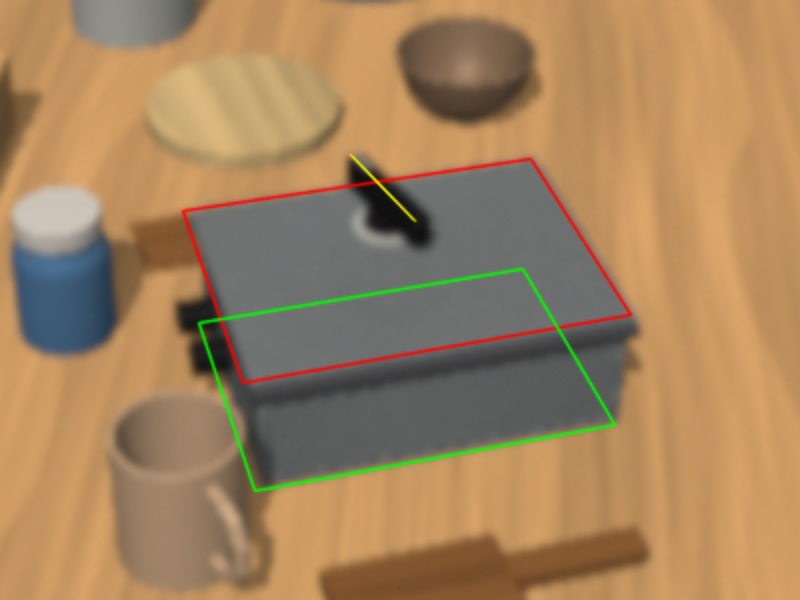

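The overlay fits to 2–3 mm with the box at about (533,-18), yaw 0.345 and the latch at about 0.25. Next I move over the knob.

```bash
python3 -m handwheel '{"translation": [[0.26,0.31,0],[0.26,0.31,0],[0.26,0.31,0],[0.26,0.31,0],[0.26,0.31,0],[0.26,0.31,0],[0.26,0.31,0],[0.26,0.31,0]], "twist": [0.115,0.115,0.115,0.115,0.115,0.115,0.115,0.115]}' 0
```

```text
time: 2.2
tool_pos: [514.6, -106.5, 249.6]
tcp_rot: [3.139, -0.005, 0.297]
contact_force: [0.9, -1.1, 0.5]
grip_width: 91.8
```

```bash
python3 -m handwheel '{"translation": [[0.12,0.13,-0.1],[0.11,0.13,-0.1],[0,0,-0.1],[0,0,0],[0,0,0],[0,0,0],[0,0,0],[0,0,0]], "twist": [0.1,0.1,0,0,0,0,0,0]}' 0
python3 - <<'E'
from h import *
c=snap('wrist','w1.png');st()
for n in ['latch_knob','lid_edge','lid_hinge']:
    for d in spot_point('wrist',n)[:1]: print(n,round(d['score'],2),np.round(w(c,d['position']),1))
for n in ['latch_knob']:
    for d in search_frame('wrist',n)[:1]: print(n,round(d['score'],2),np.round(w(c,d['position']),1))
f=boxT(533,-18,.345)
for L in (0.2,.25,.3): 
  k=f((0,-45,109));print([np.round(proj(c,f((-np.sin(L)*s,-45+np.cos(L)*s,121)))) for s in(-45,45)])
E
```

```text
time: 3.2
tool_pos: [551.4, -65.1, 204.9]
tcp_rot: [3.136, -0.007, 0.62]
contact_force: [0.0, -0.1, 0.0]
grip_width: 91.7
t 3.25 pos [551.4 -65.1 204.9] rot [ 3.136 -0.007  0.62 ] F [-0.5 -1.1 -0.3] grip 92.0 q [-0.26  0.43  1.52  0.    1.19 -0.88]
latch_knob 0.77 [543.3 -65.6 108.8]
lid_edge 0.7 [ 569.5 -119.1   83.7]
lid_hinge 0.57 [499.4  61.7  76.4]
latch_knob 0.9 [542.1 -60.4 119.9]
[array([312., 279.]), array([322., 146.])]
[array([315., 279.]), array([319., 146.])]
[array([318., 279.]), array([315., 146.])]
```

View pics/w1.png

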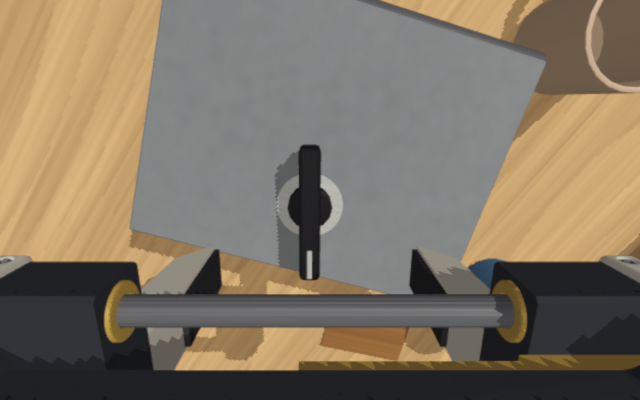

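The wrist picture shows the bar vertical at column 310 (rows 146–279), so the jaws are already square to it. The jaw centre is at about column 315, so the knob needs a correction of a few mm.

```bash
cat >> h.py <<'E'
def pix(c,u,v,z):
    f=200/np.tan(np.radians(c['vertical_fov'])/2)
    T=np.array(c['world_from_camera']); d=T[:3,:3]@np.array([(u-c['cx'])/f,-(v-c['cy'])/f,-1]); o=T[:3,3]
    return o+d*(z-o[2])/d[2]
E
python3 - <<'E'
from h import *
c=capture('wrist')
k=pix(c,310,212,121); print('knob',k)
e1=pix(c,131,230,88); e2=pix(c,545,57,88); print(e1,e2)
print(pix(c,163,0,88),pix(c,360,0,88), pix(c,462,262,88),pix(c,410,295,88))
E
```

```text
knob [542.99467731 -60.0535038  121.        ]
[ 448.47119258 -157.45593416   88.        ] [612.36222674 106.56483953  88.        ]
[394.59866828  -8.96010145  88.        ] [494.11556763  62.39890453  88.        ] [667.58065221 -33.84383954  88.        ] [653.34578769 -79.12100194  88.        ]
```

```bash
python3 -m handwheel '{"translation": [[-0.05,0.015,-0.15],[0,0,-0.15],[0,0,-0.15],[0,0,-0.1],[0,0,0],[0,0,0],[0,0,0],[0,0,0]], "twist": [0,0,0,0,0,0,0,0]}' 0
python3 - <<'E'
from h import *
c=snap('wrist','w2.png');st()
E
```

```text
time: 4.5
tool_pos: [545.4, -62.5, 122.3]
tcp_rot: [3.132, -0.01, 0.621]
contact_force: [-0.1, -0.9, 0.6]
grip_width: 91.6
t 4.55 pos [545.5 -62.5 122.3] rot [ 3.132 -0.01   0.621] F [-0.6 -0.4  0. ] grip 91.9 q [-0.25  0.51  1.64  0.    0.98 -0.88]
```

View pics/w2.png

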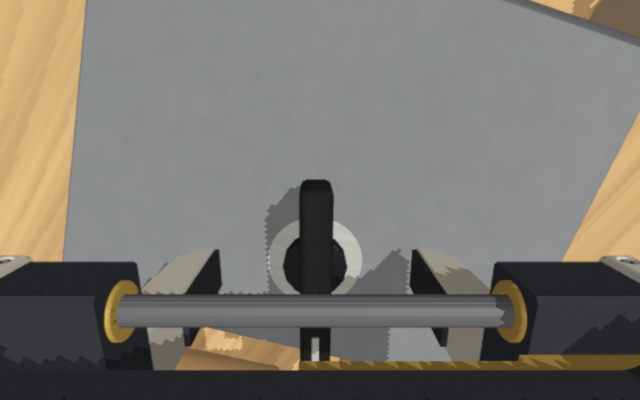

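The bar sits centred between the open jaws. I close to a loose ~20 mm gap and then twist counter-clockwise.

```bash
python3 -m handwheel '{"translation": [[0,0,0],[0,0,0],[0,0,0],[0,0,0],[0,0,0],[0,0,0],[0,0,0],[0,0,0]], "twist": [0,0,0,0,0,0,0,0]}' 203
python3 -m handwheel '{"translation": [[0,0,0],[0,0,0],[0,0,0],[0,0,0],[0,0,0],[0,0,0],[0,0,0],[0,0,0]], "twist": [0.115,0.115,0.115,0.115,0.115,0.115,0.115,0.115]}'
python3 - <<'E'
from h import *
c=snap('side','s2.png');st()
E
```

```text
time: 5.55
tool_pos: [545.5, -62.5, 122.6]
tcp_rot: [3.132, -0.011, 0.621]
contact_force: [-0.2, 0.3, 0.8]
grip_width: 20.0
time: 6.55
tool_pos: [544.8, -64.0, 123.1]
tcp_rot: [3.133, -0.008, 2.111]
contact_force: [-0.2, -0.4, 2.2]
grip_width: 18.3
t 6.6 pos [544.8 -64.  123.1] rot [ 3.133 -0.008  2.118] F [-1.2 -0.4  2. ] grip 18.8 q [-0.26  0.51  1.63  0.01  1.   -2.39]
```

View pics/s2.png

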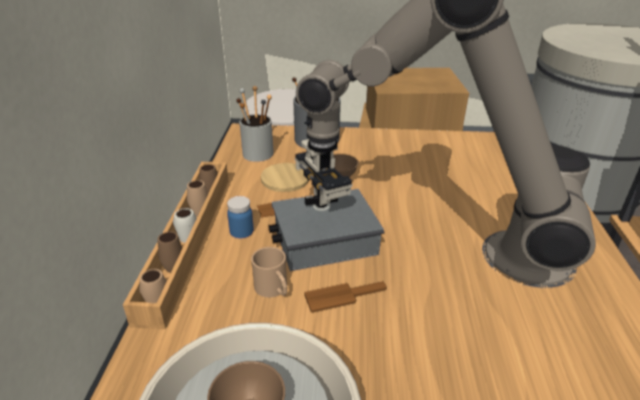

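```bash
python3 -m handwheel '{"translation": [[0,0,0],[0,0,0],[0,0,0],[0,0,0.05],[0,0,0.15],[0,0,0.15],[0,0,0.15],[0,0,0.1]], "twist": [0.06,0.05,0,0,0,0,0,0]}'
python3 - <<'E'
from h import *
c=snap('side','s3.png');st()
c=snap('scene','c3.png')
for cam in ['scene','side']:
  c=capture(cam)
  for n in ['latch_knob','lid_edge','lid_hinge']:
    for d in spot_point(cam,n)[:1]: print(cam,n,round(d['score'],2),np.round(w(c,d['position']),1))
a=cv2.imread('pics/s3.png')[120:300,200:440];b=cv2.imread('pics/c3.png')[100:280,220:460]
cv2.imwrite('pics/m3.png',cv2.resize(np.hstack([a,b]),(800,300)))
E
```

```text
time: 7.6
tool_pos: [530.7, -34.4, 196.0]
tcp_rot: [3.131, -0.084, 2.267]
contact_force: [5.0, 19.2, -27.6]
grip_width: 22.9
t 7.65 pos [530.5 -33.9 197. ] rot [ 3.131 -0.084  2.267] F [ -0.6  23.7 -24.5] grip 22.7 q [-0.24  0.43  1.54  0.06  1.23 -2.53]
scene latch_knob 0.72 [533.7 -29.8 168.5]
scene lid_edge 0.55 [557.  -89.8 175.9]
scene lid_hinge 0.57 [501.7  62.2  84.5]
side latch_knob 0.71 [533.7 -35.8 173.6]
side lid_edge 0.67 [555.1 -90.5 177.7]
side lid_hinge 0.9 [495.9  61.3  81.2]
```

View pics/m3.png

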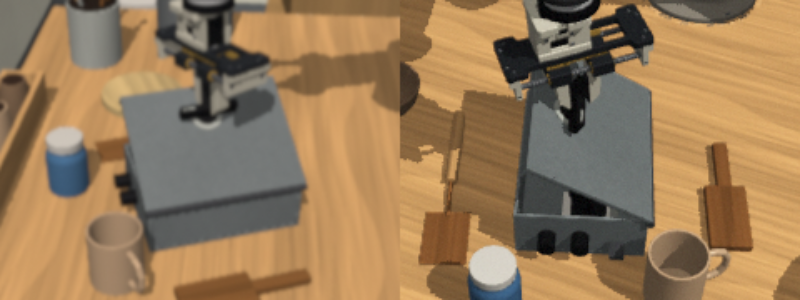

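The latch is released. The fingers wedged on the bar and lifted the lid to about 0.5 rad (edge z ≈ 177). I open and back out upward.

```bash
python3 -m handwheel '{"translation": [[0,0,0],[0,0,0],[0,0,0],[0,0,0],[0,0,0.15],[0,0,0.25],[0,0,0.25],[0,0,0]], "twist": [0,0,0,0,0,0,0,0]}' 60
python3 - <<'E'
from h import *
st()
for cam in ['scene','side']:
  c=snap(cam,cam+'4.png')
  for n in ['latch_knob','lid_edge','lid_hinge','tripped_lever_tip','running_lever_tip']:
    for d in spot_point(cam,n)[:1]: print(cam,n,round(d['score'],2),np.round(w(c,d['position']),1))
a=cv2.imread('pics/side4.png')[120:300,200:440];b=cv2.imread('pics/scene4.png')[100:280,220:460]
cv2.imwrite('pics/m4.png',cv2.resize(np.hstack([a,b]),(800,300)))
E
```

```text
time: 9.1
tool_pos: [529.8, -35.7, 297.2]
tcp_rot: [3.133, -0.082, 2.262]
contact_force: [0.3, -0.5, -0.3]
grip_width: 69.9
t 9.1 pos [529.8 -35.7 297.2] rot [ 3.133 -0.082  2.262] F [ 0.3 -0.5 -0.3] grip 69.9 q [-0.24  0.35  1.38  0.06  1.47 -2.51]
scene latch_knob 0.63 [537.9 -36.4 166. ]
scene lid_edge 0.91 [559.7 -91.2 176.3]
scene lid_hinge 0.83 [501.8  61.   80.7]
scene tripped_lever_tip 0.64 [597.8 -13.6  75.4]
side latch_knob 0.79 [533.8 -33.9 169.4]
side lid_edge 0.57 [555.4 -93.6 174.2]
side lid_hinge 0.82 [498.9  60.7  80.3]
```

View pics/m4.png

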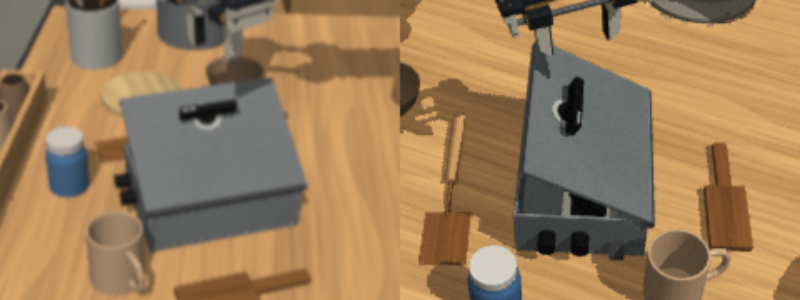

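```bash
python3 -m handwheel '{"translation": [[0.08,-0.18,0],[0.08,-0.18,0],[0.08,-0.18,0],[0.06,-0.16,0],[0,0,0],[0,0,0],[0,0,0],[0,0,0]], "twist": [-0.115,-0.115,-0.115,-0.115,-0.115,-0.115,-0.115,-0.115]}' 255
python3 -m handwheel '{"translation": [[0,0,0],[0,0,0],[0,0,0],[0,0,-0.2],[0,0,-0.2],[0,0,-0.2],[0,0,-0.2],[0,0,0]], "twist": [-0.115,-0.115,-0.04,0,0,0,0,0]}' 255
python3 - <<'E'
from h import *
st()
f=boxT(531,-20,.355)
o=get_obs()['tool_pos']; c,s=np.cos(.355),np.sin(.355); d=np.array(o)[:2]-[531,-20]
print('box xy',d@[c,s],d@[-s,c])
c=snap('scene','c5.png');d=snap('side','s5.png')
a=cv2.imread('pics/s5.png')[120:300,200:440];b=cv2.imread('pics/c5.png')[100:280,220:460]
cv2.imwrite('pics/m5.png',cv2.resize(np.hstack([a,b]),(800,300)))
E
```

```text
time: 10.7
tool_pos: [574.9, -143.9, 292.3]
tcp_rot: [3.139, -0.088, 0.772]
contact_force: [0.4, 0.1, 0.2]
grip_width: 0.7
time: 11.7
tool_pos: [574.8, -143.7, 169.5]
tcp_rot: [3.138, -0.089, 0.331]
contact_force: [-0.5, 0.2, 1.1]
grip_width: 0.6
t 11.7 pos [ 574.8 -143.7  169.5] rot [ 3.138 -0.089  0.331] F [-0.5  0.2  1.1] grip 0.6 q [-0.4   0.5   1.51  0.07  1.06 -0.76]
box xy -1.9438510164479623 -131.17779329570192
```

View pics/m5.png

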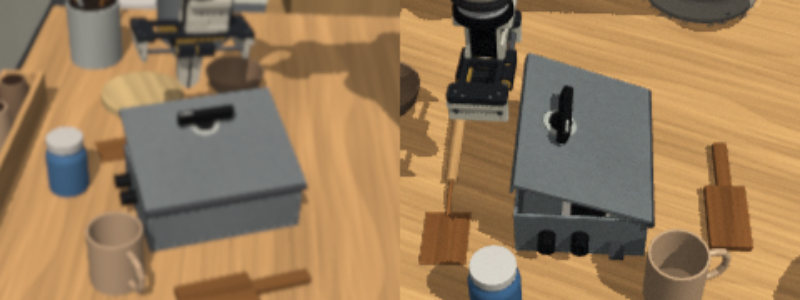

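```bash
python3 -m handwheel '{"translation": [[-0.046,0.125,0],[-0.046,0.125,0],[-0.023,0.0625,0.085],[-0.023,0.0625,0.085],[-0.023,0.0625,0.085],[-0.023,0.0625,0.085],[0,0,0],[0,0,0]], "twist": [0,0,0,0,0,0,0,0]}' 255
cat >> h.py <<'E'
def look(k):
    st()
    o=get_obs()['tool_pos']; c,s=np.cos(.355),np.sin(.355); d=np.array(o)[:2]-[531,-20]
    print('box xy',d@[c,s],d@[-s,c])
    for cam in ['scene','side']:
      c=snap(cam,f'{cam}{k}.png')
      for n in ['lid_edge','tripped_lever_tip','running_lever_tip']:
        for d in spot_point(cam,n)[:1]: print(cam,n,round(d['score'],2),np.round(w(c,d['position']),1))
    a=cv2.imread(f'pics/side{k}.png')[90:300,200:440];b=cv2.imread(f'pics/scene{k}.png')[70:280,220:460]
    cv2.imwrite(f'pics/m{k}.png',cv2.resize(np.hstack([a,b]),(800,350)))
E
python3 -c "
from h import *
look(6)"
```

```text
time: 12.8
tool_pos: [548.6, -63.7, 232.8]
tcp_rot: [3.128, -0.102, 0.334]
contact_force: [-0.5, -0.1, 0.7]
grip_width: 0.4
t 12.8 pos [548.6 -63.7 232.8] rot [ 3.128 -0.102  0.334] F [-0.5 -0.1  0.7] grip 0.4 q [-0.28  0.35  1.56  0.05  1.14 -0.63]
box xy 1.3377653242370156 -47.114574008295115
scene lid_edge 0.61 [ 560.  -104.5  146. ]
scene tripped_lever_tip 0.71 [767.4 -47.7  50.5]
side lid_edge 0.56 [ 561.  -106.3  146.8]
```

View pics/m6.png

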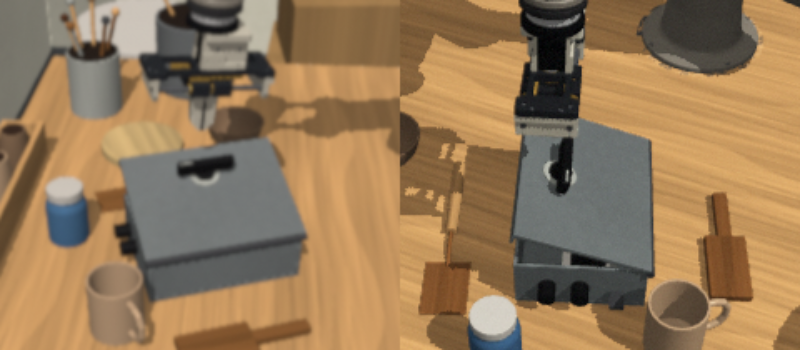

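The fingertip passed over the edge because the lid had settled back to about 0.33 rad (edge z ≈ 146). I back out and come in lower.

```bash
python3 -m handwheel '{"translation": [[0.1,-0.27,0],[0.1,-0.27,0],[0,0,-0.235],[0,0,-0.235],[0,0,-0.235],[0,0,0],[0,0,0],[0,0,0]], "twist": [0,0,0,0,0,0,0,0]}' 255
python3 -c "
from h import *
look(7)"
```

```text
time: 14.2
tool_pos: [581.1, -148.6, 126.9]
tcp_rot: [3.125, -0.106, 0.333]
contact_force: [0.3, 0.2, 0.2]
grip_width: 0.7
t 14.2 pos [ 581.1 -148.6  126.9] rot [ 3.125 -0.106  0.333] F [0.3 0.2 0.2] grip 0.7 q [-0.41  0.55  1.56  0.07  0.95 -0.78]
box xy 2.3166364229414476 -138.020752877488
side lid_edge 0.59 [ 560.8 -106.5  144.5]
side running_lever_tip 0.4 [763.3 -50.2  51.5]
```

View pics/m7.png

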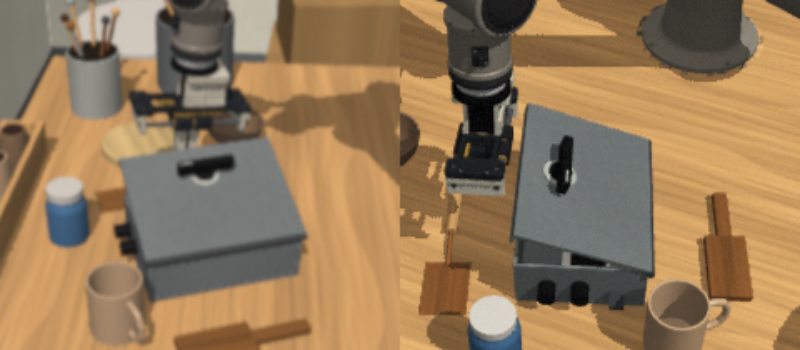

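```bash
python3 -m handwheel '{"translation": [[-0.035,0.094,0],[-0.035,0.094,0],[-0.018,0.05,0],[-0.012,0.031,0.07],[-0.012,0.031,0.07],[-0.012,0.031,0.07],[-0.012,0.031,0.07],[0,0,0]], "twist": [0,0,0,0,0,0,0,0]}' 255
python3 -c "
from h import *
look(8)"
```

```text
time: 15.6
tool_pos: [560.6, -95.0, 171.5]
tcp_rot: [3.112, -0.108, 0.337]
contact_force: [1.5, -2.1, 1.8]
grip_width: 0.4
t 15.6 pos [560.6 -95.  171.5] rot [ 3.112 -0.108  0.337] F [ 1.5 -2.1  1.8] grip 0.4 q [-0.33  0.44  1.61  0.05  0.99 -0.69]
box xy 1.6776498420308292 -80.60836321403393
scene lid_edge 0.45 [535.  -17.5  -3. ]
scene tripped_lever_tip 0.57 [598.  -14.9  77.3]
side lid_edge 0.8 [553.7 -85.3 184.5]
```

View pics/m8.png

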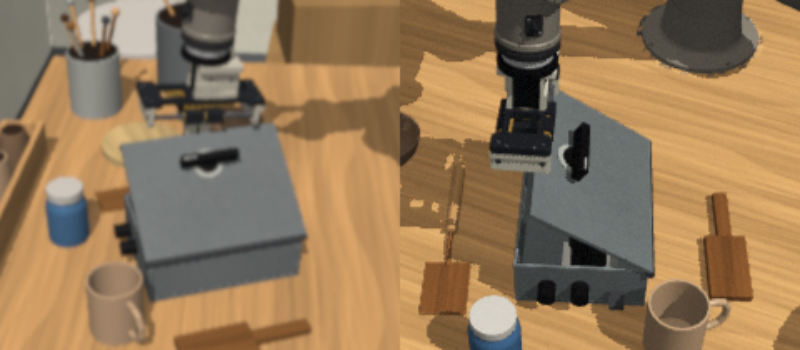

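The edge is now being lifted (z ≈ 184, about 0.56 rad) with light forces, so I continue along the arc.

```bash
python3 -m handwheel '{"translation": [[-0.021,0.056,0.087],[-0.021,0.056,0.087],[-0.021,0.056,0.087],[-0.021,0.056,0.08],[-0.026,0.069,0.05],[-0.026,0.069,0.04],[-0.026,0.069,0.03],[-0.026,0.069,0.03]], "twist": [0,0,0,0,0,0,0,0]}' 255
python3 -c "
from h import *
look(9)"
```

```text
time: 17.0
tool_pos: [531.0, -18.8, 249.1]
tcp_rot: [3.108, -0.107, 0.336]
contact_force: [1.5, -3.1, 1.3]
grip_width: 0.3
t 17.0 pos [531.  -18.8 249.1] rot [ 3.108 -0.107  0.336] F [ 1.5 -3.1  1.3] grip 0.3 q [-0.19  0.29  1.6   0.03  1.14 -0.54]
box xy 0.4088689313277526 1.0769694554428069
scene lid_edge 0.89 [526.6  -5.6 253. ]
scene tripped_lever_tip 0.66 [598.2 -14.   74.5]
scene running_lever_tip 0.49 [460.2  -9.5  75.3]
side lid_edge 0.87 [524.6  -6.9 255.2]
```

View pics/m9.png

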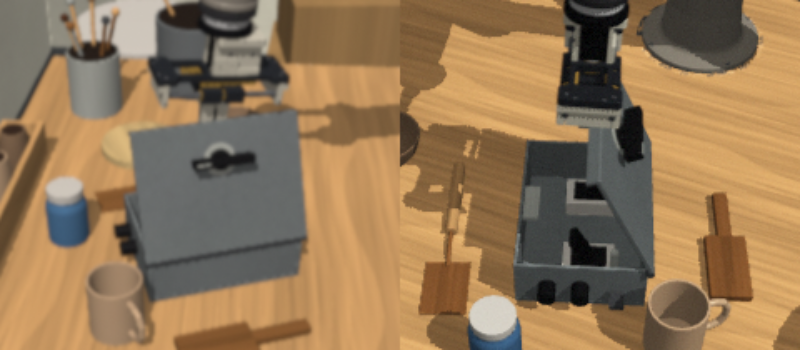

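The lid is at about 1.15 rad, and the near lever (x = +62) leans to the latch side. I keep pushing.

```bash
python3 -m handwheel '{"translation": [[-0.024,0.063,0.02],[-0.024,0.063,0.01],[-0.024,0.063,0.01],[-0.024,0.063,0],[-0.024,0.063,0],[-0.024,0.063,0],[-0.022,0.06,0],[-0.02,0.055,0]], "twist": [0,0,0,0,0,0,0,0]}' 255
python3 -c "
from h import *
look(10)"
```

```text
time: 18.4
tool_pos: [501.7, 59.0, 254.2]
tcp_rot: [3.109, -0.107, 0.334]
contact_force: [1.9, -1.0, 0.3]
grip_width: 0.4
t 18.4 pos [501.7  59.  254.2] rot [ 3.109 -0.107  0.334] F [ 1.9 -1.   0.3] grip 0.4 q [-0.04  0.24  1.66  0.01  1.13 -0.38]
box xy -0.01656356825807919 84.22692326756308
scene tripped_lever_tip 0.75 [597.8 -14.1  74. ]
scene running_lever_tip 0.64 [460.4  -8.7  78.1]
side lid_edge 0.92 [496.1  71.7 269.1]
```

View pics/m10.png

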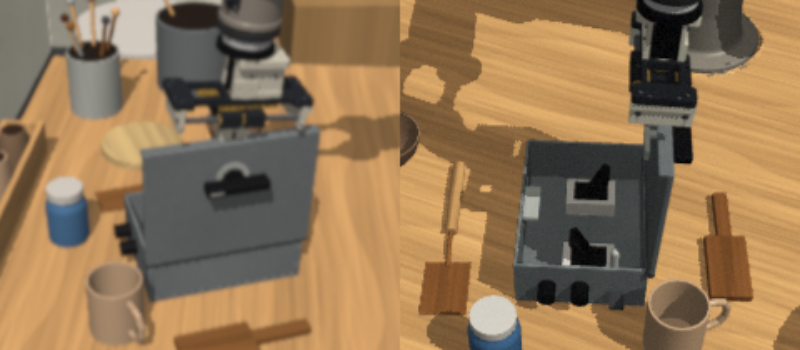

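The lid is upright at about 1.6 rad. The tripped lever is at x = +62 (598,-14) and the running one at (460,-9). I retract and go over the latch side of the tripped lever.

```bash
python3 -m handwheel '{"translation": [[0.07,-0.19,0],[0.07,-0.19,0],[0.19,-0.105,0],[0.19,-0.105,0],[0.18,-0.105,0],[0,0,-0.25],[0,0,-0.25],[0,0,-0.2]], "twist": [0,0,0,0,0,0,0,0]}' 255
python3 -c "
from h import *
look(11)"
```

```text
time: 19.8
tool_pos: [611.4, -52.7, 148.1]
tcp_rot: [3.107, -0.111, 0.33]
contact_force: [-0.3, -1.1, -0.2]
grip_width: 0.5
t 19.8 pos [611.4 -52.7 148.1] rot [ 3.107 -0.111  0.33 ] F [-0.3 -1.1 -0.2] grip 0.5 q [-0.22  0.54  1.51  0.03  0.98 -0.57]
box xy 64.06587193741942 -58.58796405399504
scene lid_edge 0.88 [496.4  76.  266.5]
scene tripped_lever_tip 0.76 [595.5 -16.1  75.9]
scene running_lever_tip 0.46 [458.5 -11.   74.2]
side lid_edge 0.56 [498.   75.7 270.6]
```

View pics/m11.png

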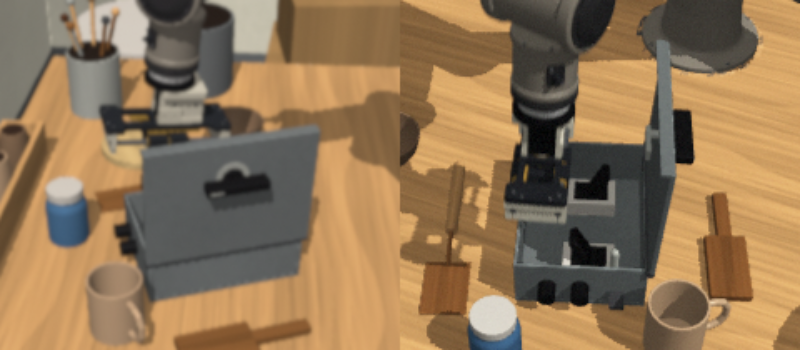

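```bash
python3 -m handwheel '{"translation": [[0,0,-0.15],[0,0,-0.15],[0,0,-0.15],[0,0,0],[-0.019,0.05,0],[-0.019,0.05,0],[-0.019,0.05,0],[0,0,0]], "twist": [0,0,0,0,0,0,0,0]}' 255
python3 -c "
from h import *
look(12)"
```

```text
time: 21.2
tool_pos: [607.9, -28.5, 92.4]
tcp_rot: [3.096, -0.129, 0.333]
contact_force: [0.4, -0.6, -0.1]
grip_width: 0.3
t 21.2 pos [607.9 -28.5  92.4] rot [ 3.096 -0.129  0.333] F [ 0.4 -0.6 -0.1] grip 0.3 q [-0.18  0.59  1.6   0.03  0.82 -0.54]
box xy 69.20416634702912 -34.69604117579743
scene lid_edge 0.64 [495.4  75.5 268.5]
scene tripped_lever_tip 0.59 [594.7 -14.6  74. ]
scene running_lever_tip 0.65 [585.3   9.2  31.7]
side lid_edge 0.76 [495.8  72.3 266.9]
side running_lever_tip 0.69 [534.8 -20.1   0. ]
```

View pics/m12.png

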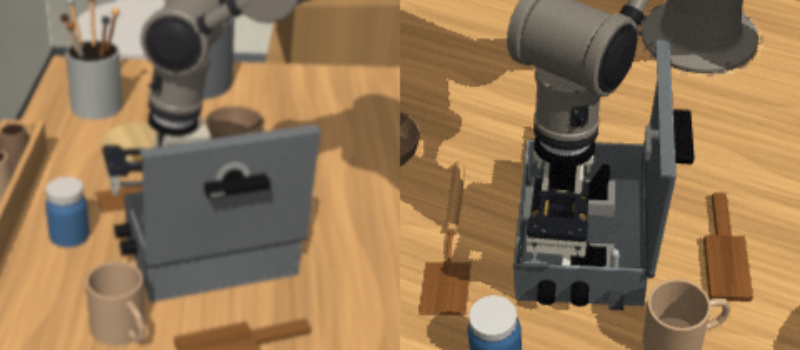

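```bash
python3 -m handwheel '{"translation": [[-0.04,-0.015,-0.07],[0,0,-0.03],[-0.021,0.056,0],[-0.021,0.056,0],[-0.021,0.056,0],[-0.021,0.056,0],[-0.014,0.038,0],[0,0,0]], "twist": [0,0,0,0,0,0,0,0]}' 255
python3 -c "
from h import *
look(13)"
```

```text
time: 22.6
tool_pos: [588.3, 6.5, 77.1]
tcp_rot: [3.088, -0.132, 0.334]
contact_force: [2.0, -5.8, -0.2]
grip_width: 0.4
t 22.6 pos [588.3   6.5  77.1] rot [ 3.088 -0.132  0.334] F [ 2.  -5.8 -0.2] grip 0.4 q [-0.12  0.58  1.68  0.02  0.74 -0.47]
box xy 62.90449948935529 4.9447351045138745
scene lid_edge 0.98 [496.6  74.2 269.1]
scene tripped_lever_tip 0.45 [767.3 -46.7  43.6]
side lid_edge 0.7 [494.8  72.6 271.1]
```

View pics/m13.png

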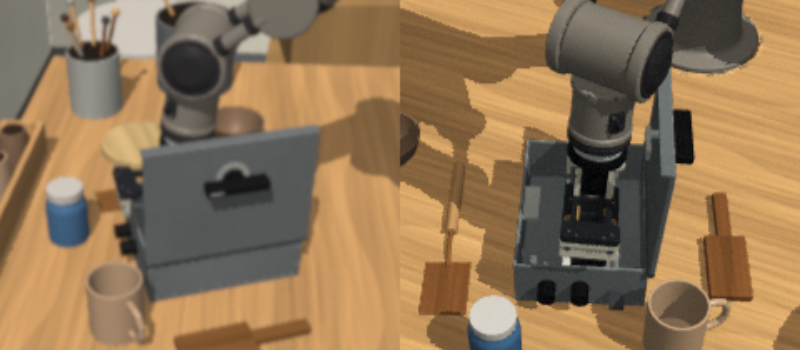

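```bash
python3 -m handwheel '{"translation": [[-0.01,0.025,0],[-0.01,0.025,0],[-0.01,0.025,0],[0,0,0],[0,0,0],[0,0,0],[0,0,0],[0,0,0]], "twist": [0,0,0,0,0,0,0,0]}' 255
```

```text
time: 24.0
tool_pos: [588.2, 7.3, 78.2]
tcp_rot: [3.068, -0.137, 0.337]
contact_force: [1.7, -4.5, 0.9]
grip_width: 0.1
```

```bash
python3 -m handwheel '{"translation": [[-0.024,0.065,0],[-0.024,0.065,0],[-0.01,0.03,0],[0.02,-0.06,0],[0.07,-0.19,0],[0.06,-0.15,0.1],[0,0,0.25],[0,0,0.35]], "twist": [0,0,0,0,0,0,0,0]}' 255
python3 -c "
from h import *
look(14)"
```

```text
time: 25.0
tool_pos: [606.3, -46.8, 181.8]
tcp_rot: [3.047, -0.131, 0.344]
contact_force: [1.4, 0.0, 0.2]
grip_width: 0.5
t 25.0 pos [606.3 -46.8 181.8] rot [ 3.047 -0.131  0.344] F [1.4 0.  0.2] grip 0.5 q [-0.2   0.47  1.53 -0.02  0.98 -0.52]
box xy 61.261681107993205 -51.30955685381448
scene lid_edge 0.87 [494.   75.4 270.2]
scene tripped_lever_tip 0.69 [489.2  95.6 208.9]
scene running_lever_tip 0.64 [457.1  -6.7  76. ]
side lid_edge 0.78 [494.5  74.1 266.3]
```

View pics/m14.png

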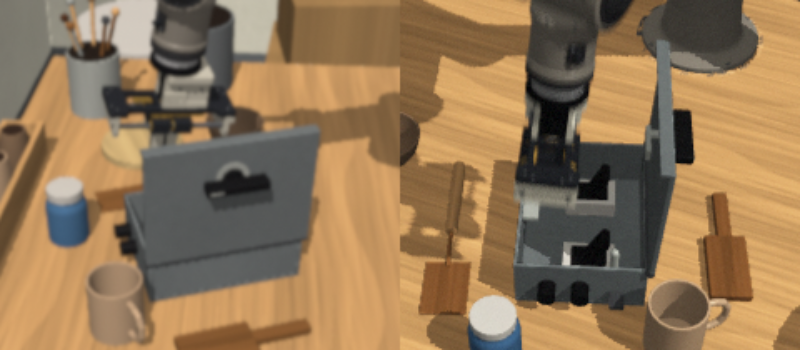

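Both levers now lean the same way. I back off further and measure.

```bash
python3 -m handwheel '{"translation": [[0,-0.2,0.2],[0,-0.2,0.2],[0,-0.2,0.1],[0,0,0],[0,0,0],[0,0,0],[0,0,0],[0,0,0]], "twist": [0,0,0,0,0,0,0,0]}' 255
python3 - <<'E'
from h import *
look(15)
c=capture('scene')
for n in ['tripped_lever_tip','running_lever_tip','tripped_pivot','running_pivot']:
    print(n,[(round(d['score'],2),np.round(w(c,d['position']))) for d in spot_point('scene',n)])
f=boxT(531,-19,.352)
img=cv2.resize(c['img'][:,:,::-1],None,fx=4,fy=4,interpolation=cv2.INTER_CUBIC)
for x in (62,-62):
  for a,col in((0,(255,0,0)),(.85,(0,255,255)),(1,(0,255,0))):
    t=a-.5
    p=[proj(c,f((x,10+r*np.sin(t),32+r*np.cos(t)))) for r in(0,50)]
    cv2.line(img,*[tuple(int(v*4) for v in q) for q in p],col,1)
cv2.imwrite('pics/lev.png',img[560:1120,1100:1600])
E
```

```text
time: 26.4
tool_pos: [603.7, -134.2, 248.1]
tcp_rot: [3.057, -0.119, 0.348]
contact_force: [0.1, 0.1, -0.4]
grip_width: 0.5
t 26.4 pos [ 603.7 -134.2  248.1] rot [ 3.057 -0.119  0.348] F [ 0.1  0.1 -0.4] grip 0.5 q [-0.35  0.44  1.39  0.01  1.17 -0.69]
box xy 28.440808746444656 -132.3335071933694
scene lid_edge 0.79 [495.5  74.8 268.5]
scene tripped_lever_tip 0.48 [582.   29.5  76.1]
scene running_lever_tip 0.46 [459.2  -9.9  73.8]
side lid_edge 0.93 [494.7  71.4 268.9]
side tripped_lever_tip 0.18 [ 681.9 -342.2    8.7]
side running_lever_tip 0.39 [ 506.6 -368.1   29.7]
tripped_lever_tip [(0.68, array([580.,  28.,  74.]))]
running_lever_tip [(0.57, array([459.,  -9.,  75.])), (0.21, array([583.,  10.,  33.]))]
tripped_pivot [(0.65, array([584.,  10.,  26.])), (0.36, array([ 680., -337.,   11.]))]
running_pivot [(0.89, array([471., -31.,  32.]))]
```

View pics/lev.png

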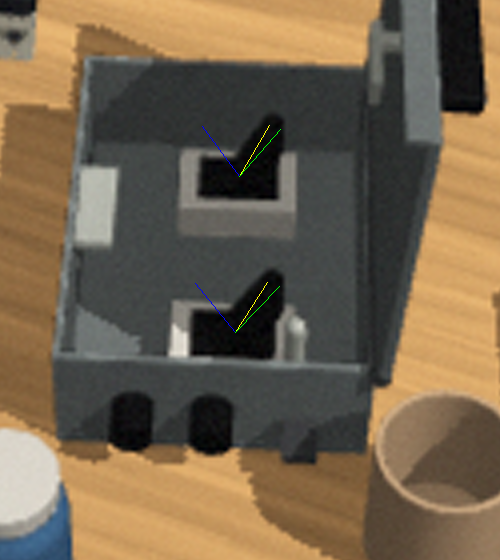

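Visually the tripped lever matches its neighbour, but the network's tips differ by about 6 mm, so it may be only just past 0.85. I give it a second, firmer push for margin.

```bash
python3 -m handwheel '{"translation": [[0,0.32,0],[0,0.31,0],[0,0,-0.22],[0,0,-0.22],[0,0,-0.22],[0,0,-0.22],[0,0,-0.2],[0,0,0]], "twist": [0,0,0,0,0,0,0,0]}' 255
python3 -c "
from h import *
st()
o=get_obs()['tool_pos']; c,s=np.cos(.355),np.sin(.355); d=np.array(o)[:2]-[531,-20]
print('box xy',d@[c,s],d@[-s,c])"
```

```text
time: 28.05
tool_pos: [604.2, -37.6, 83.6]
tcp_rot: [3.054, -0.124, 0.347]
contact_force: [-0.2, -0.2, 0.6]
grip_width: 0.5
t 28.05 pos [604.2 -37.6  83.6] rot [ 3.054 -0.124  0.347] F [-0.2 -0.2  0.6] grip 0.5 q [-0.18  0.59  1.63 -0.02  0.77 -0.51]
box xy 62.5376977903791 -41.9325660493461
```

```bash
python3 -m handwheel '{"translation": [[-0.035,0.095,0],[-0.035,0.095,0],[-0.028,0.075,0],[-0.024,0.065,0],[-0.024,0.065,0],[-0.024,0.065,0],[-0.024,0.065,0],[-0.024,0.065,0]], "twist": [0,0,0,0,0,0,0,0]}' 255
python3 -c "
from h import *
st()
o=get_obs()['tool_pos']; c,s=np.cos(.355),np.sin(.355); d=np.array(o)[:2]-[531,-20]
print('box xy',d@[c,s],d@[-s,c])"
```

```text
time: 29.05
tool_pos: [588.8, 21.9, 97.1]
tcp_rot: [2.989, -0.146, 0.361]
contact_force: [10.9, -42.4, -4.5]
grip_width: 0.5
t 29.05 pos [588.8  21.9  97.1] rot [ 2.989 -0.146  0.361] F [ 10.9 -42.4  -4.5] grip 0.5 q [-0.05  0.54  1.7  -0.12  0.71 -0.32]
box xy 68.71801764502422 19.159371727760927
```

It pressed against the stop at 43 N on the fingers, so the lever is over. I retract.

```bash
python3 -m handwheel '{"translation": [[0.05,-0.13,0],[0.07,-0.19,0],[0.05,-0.12,0.05],[0,0,0.25],[0,0,0.35],[0,-0.2,0.3],[0,-0.3,0.1],[0,-0.2,0]], "twist": [0,0,0,0,0,0,0,0]}' 255
python3 - <<'E'
from h import *
look(16)
c=capture('scene')
for n in ['tripped_lever_tip','running_lever_tip','tripped_pivot','running_pivot','bowl_mid','bat_mid','jar_mid','mug_mid','spatula_mid','paddle_mid']:
    print(n,[(round(d['score'],2),np.round(w(c,d['position']))) for d in spot_point('scene',n)[:1]])
img=cv2.resize(c['img'][:,:,::-1],None,fx=4,fy=4,interpolation=cv2.INTER_CUBIC)
cv2.imwrite('pics/lev2.png',img[560:1120,1100:1600])
E
```

```text
time: 30.05
tool_pos: [614.6, -150.4, 263.6]
tcp_rot: [2.983, -0.151, 0.365]
contact_force: [-0.4, -0.1, -0.7]
grip_width: 0.3
t 30.05 pos [ 614.6 -150.4  263.6] rot [ 2.983 -0.151  0.365] F [-0.4 -0.1 -0.7] grip 0.3 q [-0.35  0.42  1.38 -0.02  1.12 -0.7 ]
box xy 33.073434326788394 -151.35072860256756
scene lid_edge 0.87 [497.9  75.9 270.3]
scene tripped_lever_tip 0.76 [583.2  30.7  74.7]
scene running_lever_tip 0.75 [456.6  -8.   74.8]
side lid_edge 0.57 [495.   73.6 268. ]
side tripped_lever_tip 0.59 [763.4 -48.   48.3]
tripped_lever_tip [(0.59, array([581.,  27.,  74.]))]
running_lever_tip [(0.59, array([457.,  -9.,  74.]))]
tripped_pivot [(0.56, array([586.,   8.,  30.]))]
running_pivot [(0.58, array([471., -33.,  34.]))]
bowl_mid [(0.83, array([ 505., -367.,   26.]))]
bat_mid [(0.65, array([ 680., -337.,   12.]))]
jar_mid [(0.67, array([771., -47.,  48.]))]
mug_mid [(0.94, array([660., 154.,  44.]))]
spatula_mid [(0.73, array([ 607., -202.,    5.]))]
paddle_mid [(0.96, array([473., 176.,   6.]))]
```

View pics/lev2.png

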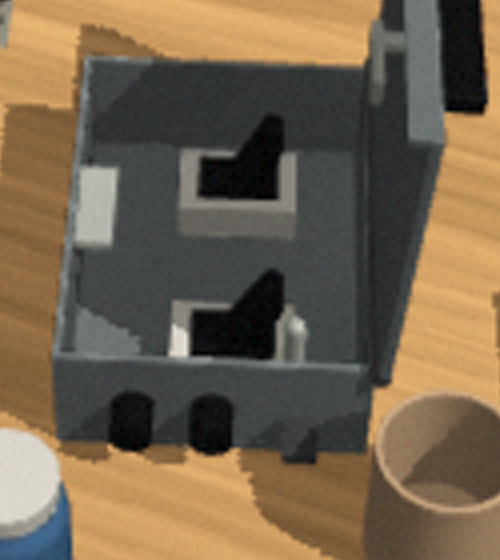

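View pics/m16.png

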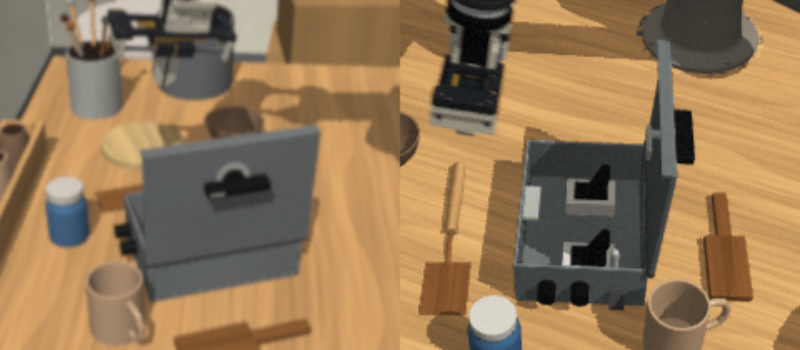

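The picture is unchanged by the second push, so the lever was already at its stop. The levers are parallel, the lid is at about 1.6 rad, the bystanders are within 6 mm of their starting readings, and the robot is clear.

```bash
python3 -m handwheel '{"translation": [[0,0,0],[0,0,0],[0,0,0],[0,0,0],[0,0,0],[0,0,0],[0,0,0],[0,0,0]], "twist": [0,0,0,0,0,0,0,0]}'; python3 -c "
from plant import *
print(close_job())"
```

```text
time: 32.0
tool_pos: [614.1, -149.5, 261.0]
tcp_rot: [2.986, -0.148, 0.365]
contact_force: [0.5, 0.1, -0.7]
grip_width: 0.4
the job is handed in; nothing more can be done
None
```

I turned the latch to release the lid, swung the lid up and pushed the tripped lever fully over. I then moved the arm clear and handed the job in at about 32 s. The hand-in gave no verdict.

**Last checks**
- **Lid:** it stands at about 1.6 rad, and its edge position held steady over several pictures.
- **Levers:** the two look parallel in the picture, both leaning towards the hinge side. The running lever's tip stayed within about 4 mm of where I first saw it.
- **Pots and tools:** all read within about 6 mm of where they started, which is close to the networks' own error.
- **Contact:** the force on the tool was near zero at the end.

**What went wrong or disagreed**
- While I was lifting off the knob, the fingers wedged on it. They raised the lid to about 0.5 rad with about 35 N at the wrist, and it later settled back to about 0.33.
- My first attempt at pushing the lid edge passed over the top of it. I backed out and came in lower, which worked.
- The network put the tripped lever's tip about 6 mm short of fully over. I pushed again and reached about 43 N on the fingertips, against the stop. The picture was unchanged and the network still read about the same, so I took its reading as an error.

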